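# Stroke along the plungers of a spring-contact strip

## Task

Check the loose spring-contact strip for sticking plungers: run the fingertips lightly along its curved row of five domed plungers so that each one visibly dips in turn, beginning at the end beside which the large calibration weight stands and finishing at the other end, beside the ring cutter. Press gently, do not lift or shove the strip, leave the weight, ring cutter and cassette beside it where they are, and finish with the hand clear and all the plungers sprung back up.

Things in the scene. Friction and masses are not known exactly. Their poses are not given: they have to be found in the camera images.
- strip: loose spring-contact strip, 1.1 kg: grey base 226 (x) by 80 (y) mm, top face 22 mm above the worktop; connector on its -y side out to y = -54 mm; five sprung plungers on an arc. Origin: centre of underside; x lengthwise, z up. Over 6 N sideways slides it. Obstacle: the tall oven at back right, between arm start and strip; swing the arm round close in (0.36 m out) before reaching out
- plunger_1 (a joint): how far plunger 1 is pushed down, m: 0 = up, 0.008 = at its stop. Needs about 1 N to start and 4 N at the stop; springs back when released
- plunger_1_crown (a point): top of the round steel dome of plunger 1 (at x = -84, y = -10 mm on the strip), 36 mm above the worktop when up; it moves with the plunger. Dome: 28 mm across, sphere radius 20 mm, so its rim lies 7 mm below the crown. Neighbouring crowns are 44 mm apart along the arc. Fingertips passing level at 3 to 5 mm below crown height ride over the dome and press it; much deeper they catch on its side
- plunger_2 (a joint): how far plunger 2 is pushed down, m: 0 = up, 0.008 = at its stop. Needs about 1 N to start and 4 N at the stop; springs back when released
- plunger_2_crown (a point): top of the round steel dome of plunger 2 (at x = -44, y = 6 mm on the strip), 36 mm above the worktop when up; it moves with the plunger. Dome: 28 mm across, sphere radius 20 mm, so its rim lies 7 mm below the crown. Neighbouring crowns are 44 mm apart along the arc. Fingertips passing level at 3 to 5 mm below crown height ride over the dome and press it; much deeper they catch on its side
- plunger_3 (a joint): how far plunger 3 is pushed down, m: 0 = up, 0.008 = at its stop. Needs about 1 N to start and 4 N at the stop; springs back when released
- plunger_3_crown (a point): top of the round steel dome of plunger 3 (at x = 0, y = 12 mm on the strip), 36 mm above the worktop when up; it moves with the plunger. Dome: 28 mm across, sphere radius 20 mm, so its rim lies 7 mm below the crown. Neighbouring crowns are 44 mm apart along the arc. Fingertips passing level at 3 to 5 mm below crown height ride over the dome and press it; much deeper they catch on its side
- plunger_4 (a joint): how far plunger 4 is pushed down, m: 0 = up, 0.008 = at its stop. Needs about 1 N to start and 4 N at the stop; springs back when released
- plunger_4_crown (a point): top of the round steel dome of plunger 4 (at x = 44, y = 6 mm on the strip), 36 mm above the worktop when up; it moves with the plunger. Dome: 28 mm across, sphere radius 20 mm, so its rim lies 7 mm below the crown. Neighbouring crowns are 44 mm apart along the arc. Fingertips passing level at 3 to 5 mm below crown height ride over the dome and press it; much deeper they catch on its side
- plunger_5 (a joint): how far plunger 5 is pushed down, m: 0 = up, 0.008 = at its stop. Needs about 1 N to start and 4 N at the stop; springs back when released
- plunger_5_crown (a point): top of the round steel dome of plunger 5 (at x = 84, y = -10 mm on the strip), 36 mm above the worktop when up; it moves with the plunger. Dome: 28 mm across, sphere radius 20 mm, so its rim lies 7 mm below the crown. Neighbouring crowns are 44 mm apart along the arc. Fingertips passing level at 3 to 5 mm below crown height ride over the dome and press it; much deeper they catch on its side
- weight_500: metal calibration weight with a knob top, 38 mm across, 66 mm high, standing on the worktop beside one end of the strip (about 75 mm off its centre line on the +y side); it marks the end to begin at. Origin: centre of its underside
- ring_cutter: plain open metal ring cutter, 46 mm across, 29 mm high, standing beside the other end of the strip, same side. Origin: centre of its underside
- cassette: pale label cassette, 56x72x14 mm, lying beside the middle of the strip, same side. Origin: centre of its underside
Things that resemble listed ones, but are neither listed nor needed, are in the scene too. Leave any turquoise look-alike of the weight_500 alone.

How it is judged:
By the outcome, as a careful person would: the job done as asked, in the order asked, and still so for the second after the job is handed in, with the robot touching nothing.
It also fails if it takes over 40 s, if anything falls off the work surface, if the arm or the gripper's body presses on something with over 40 N, if the wrist force passes 120 N, or if a joint passes its speed limit or range.

## Robot

A 6-joint arm with a two-finger parallel gripper is mounted at the origin on a cart in front of the work surface, level with it; the furniture and walls round the work are solid. World frame = base frame: x ahead of the robot, y to its left, z up, the work surface at z = 0. Lengths are in mm, angles in rad, forces in N, time in s.
With the tool pointing down it reaches from about 250 to 725 mm from the base axis. Payload 9.7 kg.
Tool frame: the origin (TCP) lies midway between the tips of the shut fingers; the grasp point (between the pads) lies 19 mm behind it (env.hold_point_z is the z of the grasp point in the tool frame, in mm); z points along the fingers, y is the line along which they close (so a half turn about z gives the same grasp; the last joint's range is limited). The gripper opens to 85 mm and grips with 20 to 120 N. Pads are 22 mm wide; open, the fingers measure 114 mm over their backs; the gripper's body (76 mm by 85 mm) begins 54 mm behind the grasp point. The pads swing forward as they close: fully open they stand 13 mm farther back than shut.
Start: joints at [1.255, 0.087, 0.176, 1.66, 0, 1.571], TCP at [170.815, 522.799, 231.284] pointing down, gripper open.
Joint ranges: [-3.13, 3.13], [-0.85, 1.81], [-1.15, 1.24], [-2.2, 2.28], [-1.44, 1.52], [-3.14, 3.14]. Speed limits (rad/s): [2.22, 2.22, 2.57, 3.14, 3.14, 3.14].

## Interface

Orientations are given as a rotation vector (axis times angle).
In Python, from cell import telemetry, vision, job, env gives the robot as it stands.
- The arm moves only by the tool servo_tool, never from a script. Its argument "rows" is a list of rows, each an object of numbers: "x", "y", "z": the shift along the tool's x, y, z as a fraction of full scale; "rx", "ry", "rz": the turn, a rotation vector about the tool's x, y, z as a fraction of full scale; "grip": the gripper's target within -1 to 1 (fully open at 1, half-way at 0, shut at -1). In form: [{"x": .., "y": .., "z": .., "rx": .., "ry": .., "rz": .., "grip": ..}, ...]. A call has 1 to 20 rows; each row is the pose to reach, as a shift and turn from the pose commanded when the call began, along the tool's axes at that moment, turning the shorter way round; what a row does not reach only later rows make up. Full scale, the value 1, is 0.6 m for a shift and 360 degrees for a turn. A row lasts 1/12 s, in which the tool goes at most 41.7 mm and 7.16 degrees, less where a joint would pass 70% of its speed; a pose out of reach is approached as far as the arm can. A call with a number of a shift or a turn outside -1 to 1 is refused whole. A call with a gripper value outside its range is refused whole. The fingers move at their own pace and stop on an object; "newtons" is the grip in N (left out, the last holds). Time passes only in rows, so rows that repeat a pose let the fingers close. It gives the time, the measured TCP pose, the force, the opening and the grip force at its end, in the units of the state.
- telemetry.observe(): the state, without advancing time (a new reading comes with each control period).
- vision.grab_frame(name): name is "side" or "top"; returns the picture (480x640x3 uint8, blue, green, red); there is no depth.
- vision.get_calibration(name): a dict with "fx", "fy", "cx", "cy" (pixels), "cam_to_world" (4x4, takes a point from camera to world coordinates). Camera axes: x right, y down, z forward; pixel columns grow to the right and rows downward; lengths in mm; the calibration is good to about 2 mm. A picture is of the moment at which its call begins. get_calibration takes no time and is no camera call.
- job.hand_in(): hands the job in; it is judged then, once.
The state is a dict: "clock": time; "joint_pos": joint angles; "qd": joint speeds; "joint_efforts": joint torques, N m; "tcp_pos": TCP position; "tool_rot": TCP orientation; "wrist_force": force on the tool from outside, world axes, zero at the start; "moment": the same for the moment, N m; "opening": finger opening in mm; "finger_force": force on a finger pad.
Only numpy, scipy, OpenCV 4.12 (cv2) and the standard library are available. Lean on these libraries where they do the work, as an engineer would, in place of code of your own. Each camera call takes 0.05 s, during which the arm holds its last target. There are 200 camera calls.

## Working session

There is one attempt and no reset: what is moved stays moved. The work goes in short steps, Python scripts to look and compute and a tool call to move; the robot and the scene stay as the last step left them, time stands still between calls to the robot, and variables do not carry over. Pictures are saved under pics/ and viewed, at most 10 in all, crops included, and the job is handed in when it is done.

Besides the shell and the picture viewer there is one more tool, called after "Request:" as name([rows], argument=value, ...), one row to a line, values as JSON. servo_tool: Moves the arm, as the interface text tells. Shift numbers are shares of 0.6 m and turn numbers shares of 360 degrees, none past 1 either way. Its arguments: {"type":"object","properties":{"rows":{"type":"array","items":{"type":"object","properties":{"x":{"type":"number"},"y":{"type":"number"},"z":{"type":"number"},"rx":{"type":"number"},"ry":{"type":"number"},"rz":{"type":"number"},"grip":{"type":"number"}}}},"newtons":{"type":"number"}},"required":["rows"]}

```bash
mkdir -p pics; python3 - <<'E'
from cell import telemetry, vision, job, env
import cv2,numpy as np
for n in("top","side"):
    cv2.imwrite(f"pics/{n}0.png",vision.grab_frame(n))
    c=vision.get_calibration(n);print(n,c["fx"],c["fy"],c["cx"],c["cy"]);print(np.round(c["cam_to_world"],3).tolist())
s=telemetry.observe();print(s)
E
```

```text
top 527.696519741688 527.696519741688 318.31481144423475 233.23378124016776
[[-0.026, -0.973, 0.229, 365.01], [-1.0, 0.024, -0.01, 326.475], [0.004, -0.23, -0.973, 904.404], [0.0, 0.0, 0.0, 1.0]]
side 495.8402801153873 495.8402801153873 311.26617062202854 236.5585201658886
[[-0.989, -0.097, 0.11, 467.365], [-0.144, 0.506, -0.851, 1027.062], [0.027, -0.857, -0.514, 490.342], [0.0, 0.0, 0.0, 1.0]]
{'clock': 0.1, 'joint_pos': array([ 1.25500442e+00,  8.74072737e-02,  1.75189668e-01,  1.65976414e+00,
       -1.44337608e-05,  1.57077456e+00]), 'qd': array([ 1.14650008e-03, -1.00465363e-03,  2.43938298e-03, -7.12813402e-04,
       -4.65193692e-04, -8.54945359e-05]), 'joint_efforts': array([ 2.38496932e-04, -5.21564591e+01,  4.65653300e+01,  1.60793628e-02,
       -4.74180081e-05,  9.28749046e-06]), 'tcp_pos': array([170.75544686, 522.61312389, 230.64057492]), 'tool_rot': array([-4.93925248e-01, -3.10234705e+00,  1.84235325e-03]), 'wrist_force': array([0.15646843, 0.01602608, 0.21532791]), 'moment': array([-0.07417325,  0.02383871,  0.03690868]), 'finger_force': 0.0, 'opening': 85.63997517661542}
```

View pics/top0.png

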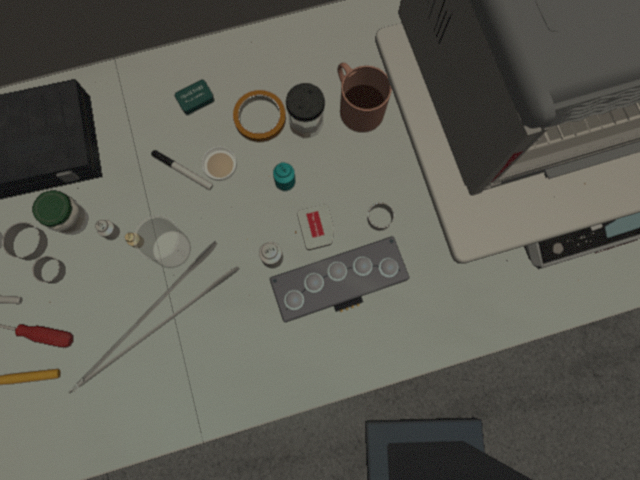

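View pics/side0.png

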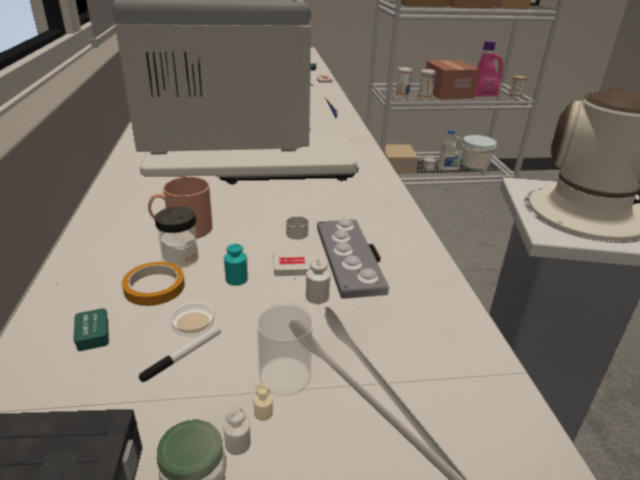

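The top view shows the strip with plungers at about (293,300), (314,282), (337,271), (363,266) and (389,267), and the connector at (348,304).

- **Weight candidates:** metal knobbed (270,253), turquoise look-alike (285,176), and small ones at (105,228) and (132,239). The one at (270,253) fits, because it is metal, has a knob and stands at the strip's left end on the side opposite the connector.
- **Ring cutter:** (380,215) stands at the right end. The rings at (25,240) and (50,268) are far away.
- **Direction:** plunger 1 (left) to plunger 5 (right).

```bash
cat > h.py <<'E'
import cv2,numpy as np
from cell import telemetry, vision
from scipy.spatial.transform import Rotation as R
def ray(n,uv,z):
    c=vision.get_calibration(n);T=np.array(c["cam_to_world"])
    d=T[:3,:3]@[(uv[0]-c["cx"])/c["fx"],(uv[1]-c["cy"])/c["fy"],1];o=T[:3,3]
    return (o+d*(z-o[2])/d[2])
L=np.array([[-84,-10],[-44,6],[0,12],[44,6],[84,-10]],float)
E
python3 - <<'E'
from h import *
im=cv2.imread("pics/top0.png")
cv2.imwrite("pics/crop.png",cv2.resize(im[160:330,240:420],None,fx=3.4,fy=3.4,interpolation=cv2.INTER_CUBIC))
g=cv2.cvtColor(im,cv2.COLOR_BGR2GRAY)
m=((g>40)&(g<130)).astype(np.uint8)
roi=np.zeros_like(m);roi[232:325,265:418]=1
poly=np.array([[268,275],[395,232],[415,280],[285,325]]);k=np.zeros_like(m);cv2.fillPoly(k,[poly],1)
br=((g>g[k>0].mean()+25)&(k>0)).astype(np.uint8)
print(np.percentile(g[k>0],[5,25,50,75,95]))
P=[]
for c in cv2.findContours(br,cv2.RETR_EXTERNAL,cv2.CHAIN_APPROX_NONE)[0]:
    if cv2.contourArea(c)>60:
        (u,v),r=cv2.minEnclosingCircle(c);print(round(u,1),round(v,1),round(r,1),cv2.contourArea(c),ray("top",(u,v),29).round(1))
gray=cv2.inRange(g,50,115)&(k*255)
c=max(cv2.findContours(cv2.morphologyEx(gray,cv2.MORPH_CLOSE,np.ones((5,5))),cv2.RETR_EXTERNAL,cv2.CHAIN_APPROX_NONE)[0],key=cv2.contourArea)
b=cv2.boxPoints(cv2.minAreaRect(c));w=np.array([ray("top",p,22)[:2] for p in b]);print(b.round(),w.round(),np.linalg.norm(w-np.roll(w,1,0),axis=1),w.mean(0))
E
```

```text
[ 68.  78.  82. 103. 124.]
308.5 315.5 25.6 75.5 [432.8 337.4  29. ]
341.5 277.5 73.5 342.5 [494.4 280.9  29. ]
[[268. 276.]
 [395. 233.]
 [411. 282.]
 [284. 325.]] [[500. 404.]
 [570. 186.]
 [485. 163.]
 [419. 378.]] [ 85.60243679 228.95928765  87.37568923 224.15676028] [493.60313913 282.79214895]
```

View pics/crop.png

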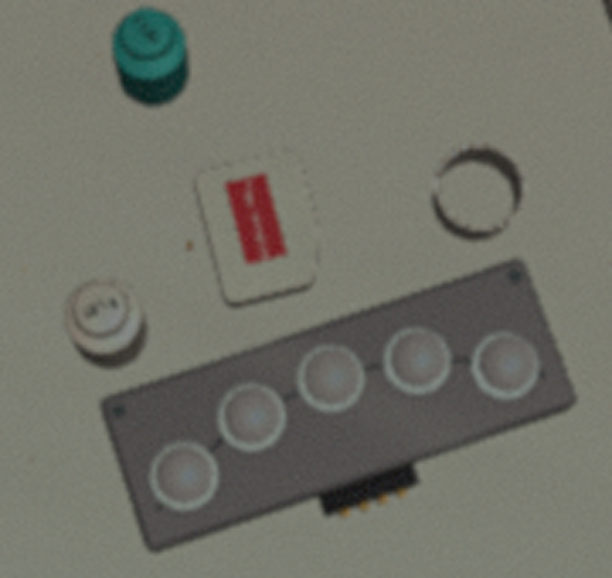

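The crop confirms the knobbed metal weight at crop (103,320), the ring cutter at (478,192) and the cassette at (258,230). The plungers are at (184,476), (252,417), (330,378), (417,360) and (506,365), so I go left to right.

```bash
cat >> h.py <<'E'
def fit(W):
    W=np.array(W)[:,:2];a=L-L.mean(0);b=W-W.mean(0)
    th=np.arctan2((a[:,0]*b[:,1]-a[:,1]*b[:,0]).sum(),(a*b).sum())
    M=np.array([[np.cos(th),-np.sin(th)],[np.sin(th),np.cos(th)]]);o=W.mean(0)-M@L.mean(0)
    C=L@M.T+o
    return th,o,C,np.linalg.norm(C-W,axis=1)
E
python3 - <<'E'
from h import *
im=cv2.imread("pics/crop.png",0)
h=cv2.HoughCircles(cv2.GaussianBlur(im,(5,5),1),cv2.HOUGH_GRADIENT,1,60,param1=60,param2=18,minRadius=26,maxRadius=40)[0]
h=np.array([c for c in h if c[1]>320 and 140<c[0]<550]);h=h[h[:,0].argsort()];print(h)
for z in(22,26):
    W=[ray("top",((x+.5)/3.4-.5+240,(y+.5)/3.4-.5+160),z) for x,y,_ in h]
    if len(W)==5:
        th,o,C,e=fit(W);print(z,np.degrees(th),o.round(1),C.round(1).tolist(),e.round(1))
        print("size",np.linalg.norm(W[4]-W[0]))
# side view: project fitted crown
c=vision.get_calibration("side");T=np.linalg.inv(np.array(c["cam_to_world"]))
for p in C:
    q=T@[*p,36,1];print(c["fx"]*q[0]/q[2]+c["cx"],c["fy"]*q[1]/q[2]+c["cy"])
s=telemetry.observe();Rm=R.from_rotvec(s["tool_rot"]).as_matrix();print(Rm.round(3))
E
python3 -c "
import cv2;i=cv2.imread('pics/side0.png');cv2.imwrite('pics/sc.png',cv2.resize(i[205:305,280:400],None,fx=5,fy=5,interpolation=2))"
```

```text
[[184.5 475.5  34. ]
 [250.5 415.5  34.4]
 [331.5 378.5  33. ]
 [416.5 359.5  33.3]
 [505.5 365.5  33.7]]
22 -72.53553234269232 [495.8 284.2] [[461.0, 361.3], [488.3, 328.0], [507.2, 287.8], [514.7, 244.0], [511.4, 201.1]] [0.6 1.  0.6 0.9 0.6]
size 168.4057428138842
26 -72.5355323426923 [495.2 284.4] [[460.4, 361.5], [487.7, 328.2], [506.6, 288.0], [514.1, 244.2], [510.8, 201.3]] [0.6 1.  0.7 1.  0.4]
size 167.64234739866123
367.40293347772 269.866916003049
352.0493100340225 256.9517864846191
342.9460232159691 243.42230686976646
341.0181037564023 230.60368577644041
344.8382951232798 219.55320613269362
[[-0.951  0.311 -0.   ]
 [ 0.311  0.951 -0.001]
 [-0.    -0.001 -1.   ]]
```

View pics/sc.png

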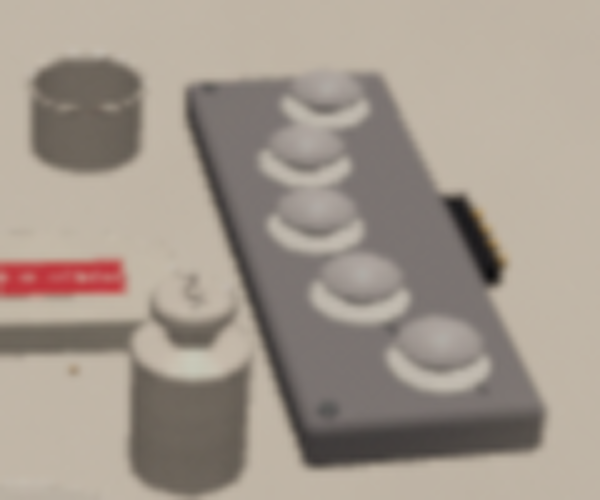

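The side crop agrees with the fit: the plunger 1 crown is seen at pixel (367.6,270.6) and predicted at (367.4,269.9). The spacing also matches, at 168.4 mm against 168 mm. I go above the start point beyond plunger 1, shutting the fingers and turning so the 22 mm pad width lies along the row.

Request:
servo_tool([
  {"x":-0.505,"y":-0.0863,"z":0.17,"rz":0.15,"grip":-1},
  {"x":-0.505,"y":-0.0863,"z":0.17,"rz":0.15,"grip":-1},
  {"x":-0.505,"y":-0.0863,"z":0.17,"rz":0.15,"grip":-1},
  {"x":-0.505,"y":-0.0863,"z":0.17,"rz":0.15,"grip":-1},
  {"x":-0.505,"y":-0.0863,"z":0.17,"rz":0.15,"grip":-1},
  {"x":-0.505,"y":-0.0863,"z":0.17,"rz":0.15,"grip":-1},
  {"x":-0.505,"y":-0.0863,"z":0.17,"rz":0.15,"grip":-1},
  {"x":-0.505,"y":-0.0863,"z":0.17,"rz":0.15,"grip":-1},
  {"x":-0.505,"y":-0.0863,"z":0.17,"rz":0.15,"grip":-1},
  {"x":-0.505,"y":-0.0863,"z":0.17,"rz":0.15,"grip":-1},
  {"x":-0.505,"y":-0.0863,"z":0.17,"rz":0.15,"grip":-1},
  {"x":-0.505,"y":-0.0863,"z":0.17,"rz":0.15,"grip":-1},
  {"x":-0.505,"y":-0.0863,"z":0.17,"rz":0.15,"grip":-1},
  {"x":-0.505,"y":-0.0863,"z":0.17,"rz":0.15,"grip":-1},
  {"x":-0.505,"y":-0.0863,"z":0.17,"rz":0.15,"grip":-1},
  {"x":-0.505,"y":-0.0863,"z":0.17,"rz":0.15,"grip":-1},
  {"x":-0.505,"y":-0.0863,"z":0.17,"rz":0.15,"grip":-1},
  {"x":-0.505,"y":-0.0863,"z":0.17,"rz":0.15,"grip":-1},
])

```text
invalid input
```

```bash
python3 - <<'E'
from h import *
i=vision.grab_frame("side");cv2.imwrite("pics/s1.png",cv2.resize(i[100:340,200:520],None,fx=2.5,fy=2.5))
s=telemetry.observe();Rm=R.from_rotvec(s["tool_rot"]).as_matrix();print(Rm.round(4));print(s["clock"],s["tcp_pos"],s["opening"],s["joint_pos"].round(2),s["wrist_force"])
C=np.array([[461,361.3],[488.3,328],[507.2,287.8],[514.7,244],[511.4,201.1]])
P=np.vstack([[442.5,379.5],C,[506,170]])
from scipy.interpolate import CubicSpline
d=np.r_[0,np.cumsum(np.linalg.norm(np.diff(P,axis=0),axis=1))];cs=CubicSpline(d,P)
q=cs(np.arange(0,d[-1],11))
t=(np.c_[q,np.full(len(q),32.)]-s["tcp_pos"])@Rm/600;print(d,t.round(4).tolist())
E
```

```text
[[-9.505e-01  3.106e-01 -3.000e-04]
 [ 3.106e-01  9.505e-01 -1.000e-03]
 [-0.000e+00 -1.000e-03 -1.000e+00]]
0.15 [170.78528786 522.64873478 230.71630228] 85.72319224795189 [ 1.25  0.09  0.18  1.66 -0.    1.57] [-0.78867511 -0.08946701  0.22460768]
[  0.          25.95168588  69.01187631 113.433155   157.87063917
 200.89737505 232.46270413] [[-0.5046, -0.0858, 0.3313], [-0.521, -0.0937, 0.3313], [-0.5374, -0.102, 0.3313], [-0.5537, -0.1106, 0.3313], [-0.5696, -0.1199, 0.3313], [-0.585, -0.1298, 0.3313], [-0.5998, -0.1405, 0.3314], [-0.6139, -0.1523, 0.3314], [-0.6272, -0.165, 0.3314], [-0.6396, -0.1785, 0.3314], [-0.6511, -0.1929, 0.3314], [-0.6617, -0.208, 0.3314], [-0.6712, -0.2238, 0.3314], [-0.6796, -0.2402, 0.3315], [-0.6868, -0.257, 0.3315], [-0.6929, -0.2743, 0.3315], [-0.6978, -0.292, 0.3315], [-0.7019, -0.3099, 0.3315], [-0.7053, -0.328, 0.3316], [-0.7081, -0.3461, 0.3316], [-0.7107, -0.3643, 0.3316], [-0.7133, -0.3824, 0.3316]]
```

View pics/s1.png

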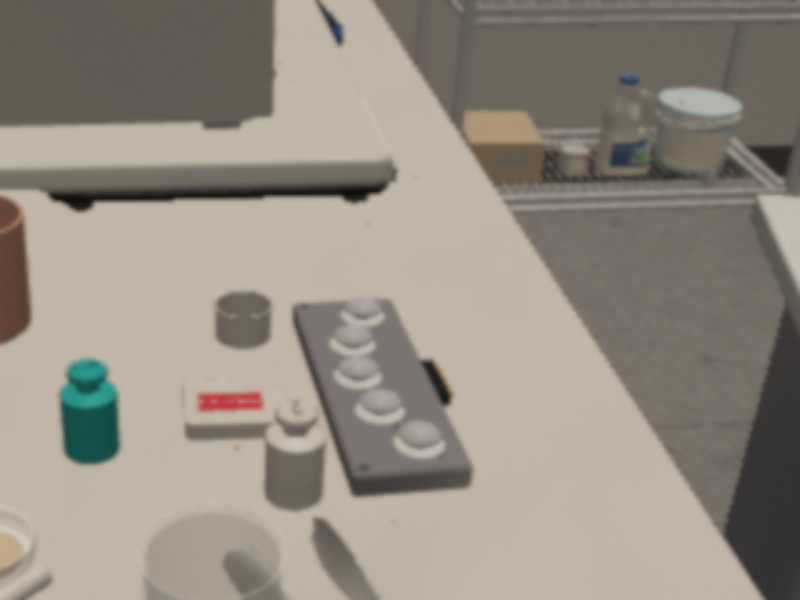

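The picture shows the arm has not moved, because the call was refused. I'll send all the fields.

Request:
servo_tool([
  {"x":-0.505,"y":-0.086,"z":0.17,"rx":0,"ry":0,"rz":0.15,"grip":-1},
  {"x":-0.505,"y":-0.086,"z":0.17,"rx":0,"ry":0,"rz":0.15,"grip":-1},
  {"x":-0.505,"y":-0.086,"z":0.17,"rx":0,"ry":0,"rz":0.15,"grip":-1},
  {"x":-0.505,"y":-0.086,"z":0.17,"rx":0,"ry":0,"rz":0.15,"grip":-1},
  {"x":-0.505,"y":-0.086,"z":0.17,"rx":0,"ry":0,"rz":0.15,"grip":-1},
  {"x":-0.505,"y":-0.086,"z":0.17,"rx":0,"ry":0,"rz":0.15,"grip":-1},
  {"x":-0.505,"y":-0.086,"z":0.17,"rx":0,"ry":0,"rz":0.15,"grip":-1},
  {"x":-0.505,"y":-0.086,"z":0.17,"rx":0,"ry":0,"rz":0.15,"grip":-1},
  {"x":-0.505,"y":-0.086,"z":0.17,"rx":0,"ry":0,"rz":0.15,"grip":-1},
  {"x":-0.505,"y":-0.086,"z":0.17,"rx":0,"ry":0,"rz":0.15,"grip":-1},
  {"x":-0.505,"y":-0.086,"z":0.17,"rx":0,"ry":0,"rz":0.15,"grip":-1},
  {"x":-0.505,"y":-0.086,"z":0.17,"rx":0,"ry":0,"rz":0.15,"grip":-1},
  {"x":-0.505,"y":-0.086,"z":0.17,"rx":0,"ry":0,"rz":0.15,"grip":-1},
  {"x":-0.505,"y":-0.086,"z":0.17,"rx":0,"ry":0,"rz":0.15,"grip":-1},
  {"x":-0.505,"y":-0.086,"z":0.17,"rx":0,"ry":0,"rz":0.15,"grip":-1},
  {"x":-0.505,"y":-0.086,"z":0.17,"rx":0,"ry":0,"rz":0.15,"grip":-1},
], newtons=20)

```text
clock: 1.48
tcp_pos: [442.4, 380.0, 129.5]
tool_rot: [1.847, 2.541, 0.001]
wrist_force: [0.2, 0.3, -0.3]
opening: 0.1
finger_force: 0.0
```

```bash
python3 - <<'E'
from h import *
i=vision.grab_frame("side");cv2.imwrite("pics/s2.png",cv2.resize(i[100:340,200:520],None,fx=2.5,fy=2.5))
s=telemetry.observe();Rm=R.from_rotvec(s["tool_rot"]).as_matrix();print(Rm.round(4));print(s["tcp_pos"],s["joint_pos"].round(2))
print((np.array([439,383,32])-s["tcp_pos"])@Rm/600)
E
```

```text
[[-3.081e-01  9.513e-01  2.000e-04]
 [ 9.513e-01  3.081e-01  2.000e-04]
 [ 1.000e-04  3.000e-04 -1.000e+00]]
[442.52392795 379.9368879  129.49113739] [ 0.71  0.15  0.05  1.47 -0.    1.97]
[ 0.0066527  -0.00405518  0.16248478]
```

View pics/s2.png

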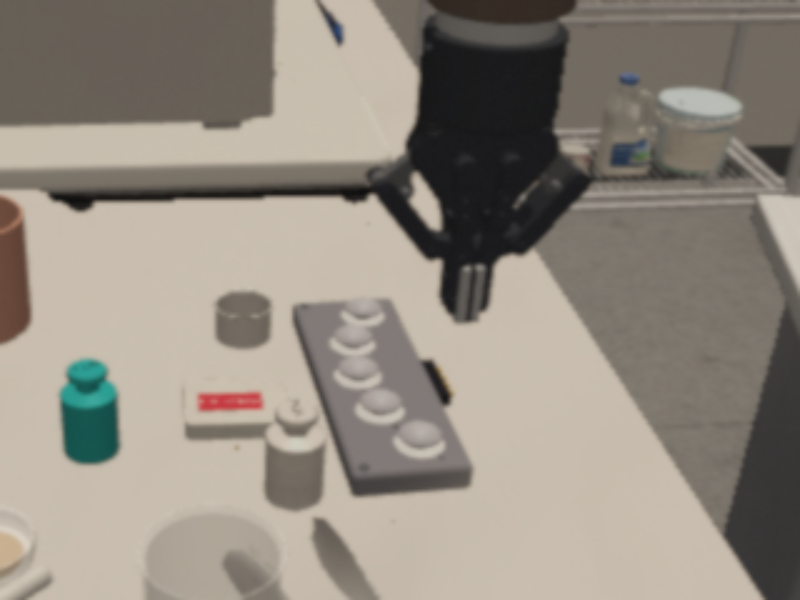

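The picture shows the shut fingers with tips at (466,318), above and beside the strip, and everything else untouched. Descending now beyond plunger 1.

Request:
servo_tool([
  {"x":0.007,"y":-0.004,"z":0.05,"rx":0,"ry":0,"rz":0,"grip":-1},
  {"x":0.007,"y":-0.004,"z":0.1,"rx":0,"ry":0,"rz":0,"grip":-1},
  {"x":0.007,"y":-0.004,"z":0.13,"rx":0,"ry":0,"rz":0,"grip":-1},
  {"x":0.007,"y":-0.004,"z":0.15,"rx":0,"ry":0,"rz":0,"grip":-1},
  {"x":0.007,"y":-0.004,"z":0.1625,"rx":0,"ry":0,"rz":0,"grip":-1},
  {"x":0.007,"y":-0.004,"z":0.1625,"rx":0,"ry":0,"rz":0,"grip":-1},
  {"x":0.007,"y":-0.004,"z":0.1625,"rx":0,"ry":0,"rz":0,"grip":-1},
  {"x":0.007,"y":-0.004,"z":0.1625,"rx":0,"ry":0,"rz":0,"grip":-1},
], newtons=20)

```text
clock: 2.2
tcp_pos: [439.9, 383.5, 33.3]
tool_rot: [1.848, 2.54, 0.003]
wrist_force: [-0.1, 0.4, 1.2]
opening: 0.0
finger_force: 0.0
```

```bash
python3 - <<'E'
from h import *
s=telemetry.observe();Rm=R.from_rotvec(s["tool_rot"]).as_matrix();print(s["clock"],s["tcp_pos"],s["wrist_force"].round(2),Rm[:,2])
C=np.array([[461,361.3],[488.3,328],[507.2,287.8],[514.7,244],[511.4,201.1]])
P=np.vstack([[439,383],C,[506,170]])
from scipy.interpolate import CubicSpline
d=np.r_[0,np.cumsum(np.linalg.norm(np.diff(P,axis=0),axis=1))];cs=CubicSpline(d,P)
q=cs(np.linspace(0,d[-1],39))
t=(np.c_[q,np.full(len(q),s["tcp_pos"][2])]-s["tcp_pos"])@Rm/600;print(d)
for r in t.round(3)[:,:2]: print(*r,end="; ")
E
```

```text
2.2 [439.89562643 383.4606081   33.29437453] [-0.08  0.39  1.18] [ 0.00159968  0.00136709 -0.99999779]
[  0.          30.90129447  73.9614849  118.38276359 162.82024776
 205.84698364 237.41231272]
-0.0 -0.002; -0.009 0.003; -0.019 0.008; -0.028 0.013; -0.037 0.018; -0.046 0.022; -0.056 0.027; -0.065 0.031; -0.075 0.035; -0.085 0.039; -0.094 0.043; -0.104 0.046; -0.114 0.049; -0.125 0.051; -0.135 0.053; -0.145 0.055; -0.155 0.056; -0.166 0.057; -0.176 0.058; -0.187 0.058; -0.197 0.057; -0.208 0.057; -0.218 0.056; -0.228 0.054; -0.239 0.052; -0.249 0.05; -0.259 0.047; -0.269 0.044; -0.279 0.041; -0.288 0.037; -0.298 0.033; -0.308 0.029; -0.317 0.024; -0.326 0.02; -0.336 0.015; -0.345 0.01; -0.354 0.005; -0.363 0.0; -0.372 -0.005;
```

Request:
servo_tool([
  {"x":0,"y":-0.002,"z":0,"rx":0,"ry":0,"rz":0,"grip":-1},
  {"x":0,"y":-0.002,"z":0,"rx":0,"ry":0,"rz":0,"grip":-1},
  {"x":0,"y":-0.002,"z":0,"rx":0,"ry":0,"rz":0,"grip":-1},
], newtons=20)

```text
clock: 2.45
tcp_pos: [438.3, 382.8, 32.5]
tool_rot: [1.848, 2.54, 0.002]
wrist_force: [-0.3, -0.3, -0.3]
opening: 0.0
finger_force: 0.0
```

Request:
servo_tool([
  {"x":-0.005,"y":0.002,"z":0.0005,"rx":0,"ry":0,"rz":0,"grip":-1},
  {"x":-0.01,"y":0.005,"z":0.0005,"rx":0,"ry":0,"rz":0,"grip":-1},
  {"x":-0.019,"y":0.01,"z":0.0005,"rx":0,"ry":0,"rz":0,"grip":-1},
  {"x":-0.028,"y":0.015,"z":0.0005,"rx":0,"ry":0,"rz":0,"grip":-1},
  {"x":-0.037,"y":0.02,"z":0.0005,"rx":0,"ry":0,"rz":0,"grip":-1},
  {"x":-0.046,"y":0.024,"z":0.0005,"rx":0,"ry":0,"rz":0,"grip":-1},
  {"x":-0.046,"y":0.024,"z":0.0005,"rx":0,"ry":0,"rz":0,"grip":-1},
], newtons=20)

```text
clock: 3.03
tcp_pos: [461.4, 359.8, 31.6]
tool_rot: [1.85, 2.538, 0.0]
wrist_force: [1.0, 0.1, 2.8]
opening: 0.4
finger_force: 1.2
```

```bash
python3 - <<'E'
from h import *
i=vision.grab_frame("side");cv2.imwrite("pics/s3.png",cv2.resize(i[180:310,280:420],None,fx=4.5,fy=4.5,interpolation=2))
s=telemetry.observe();print(s["clock"],s["tcp_pos"],s["wrist_force"].round(2))
E
```

```text
3.0833 [461.13520036 359.95139772  31.62115715] [ 1.24 -1.35  1.8 ]
```

View pics/s3.png

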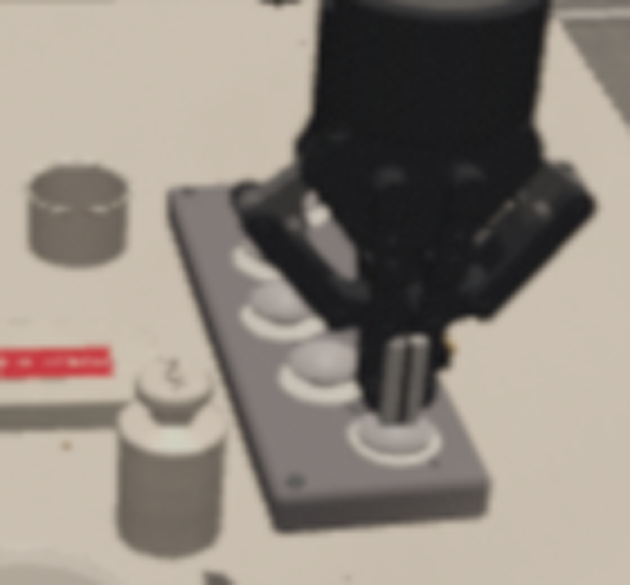

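The fingertips sit on plunger 1 and it has visibly dipped at about 2–3 N, with the strip still in place. Continuing at half that pace.

Request:
servo_tool([
  {"x":-0.005,"y":0.0025,"z":0,"rx":0,"ry":0,"rz":0,"grip":-1},
  {"x":-0.01,"y":0.005,"z":0,"rx":0,"ry":0,"rz":0,"grip":-1},
  {"x":-0.0145,"y":0.007,"z":0,"rx":0,"ry":0,"rz":0,"grip":-1},
  {"x":-0.019,"y":0.009,"z":0,"rx":0,"ry":0,"rz":0,"grip":-1},
  {"x":-0.024,"y":0.011,"z":0,"rx":0,"ry":0,"rz":0,"grip":-1},
  {"x":-0.029,"y":0.013,"z":0,"rx":0,"ry":0,"rz":0,"grip":-1},
  {"x":-0.034,"y":0.015,"z":0,"rx":0,"ry":0,"rz":0,"grip":-1},
  {"x":-0.039,"y":0.017,"z":0,"rx":0,"ry":0,"rz":0,"grip":-1},
  {"x":-0.0435,"y":0.019,"z":0,"rx":0,"ry":0,"rz":0,"grip":-1},
  {"x":-0.048,"y":0.021,"z":0,"rx":0,"ry":0,"rz":0,"grip":-1},
  {"x":-0.053,"y":0.0225,"z":0,"rx":0,"ry":0,"rz":0,"grip":-1},
  {"x":-0.058,"y":0.024,"z":0,"rx":0,"ry":0,"rz":0,"grip":-1},
  {"x":-0.063,"y":0.0255,"z":0,"rx":0,"ry":0,"rz":0,"grip":-1},
  {"x":-0.068,"y":0.027,"z":0,"rx":0,"ry":0,"rz":0,"grip":-1},
  {"x":-0.0735,"y":0.028,"z":0,"rx":0,"ry":0,"rz":0,"grip":-1},
  {"x":-0.079,"y":0.029,"z":0,"rx":0,"ry":0,"rz":0,"grip":-1},
  {"x":-0.084,"y":0.03,"z":0,"rx":0,"ry":0,"rz":0,"grip":-1},
  {"x":-0.089,"y":0.031,"z":0,"rx":0,"ry":0,"rz":0,"grip":-1},
  {"x":-0.094,"y":0.032,"z":0,"rx":0,"ry":0,"rz":0,"grip":-1},
  {"x":-0.099,"y":0.033,"z":0,"rx":0,"ry":0,"rz":0,"grip":-1},
], newtons=20)

```text
clock: 4.75
tcp_pos: [497.5, 309.8, 31.3]
tool_rot: [1.849, 2.54, -0.001]
wrist_force: [-0.4, -0.0, 0.7]
opening: -0.2
finger_force: 0.4
```

```bash
python3 - <<'E'
from h import *
i=vision.grab_frame("side");cv2.imwrite("pics/s4.png",cv2.resize(i[180:310,280:420],None,fx=4.5,fy=4.5,interpolation=2))
s=telemetry.observe();print(s["clock"],s["tcp_pos"],s["wrist_force"].round(2))
E
```

```text
4.8 [497.70273121 309.39543094  31.31346486] [ 0.66 -0.63  1.01]
```

View pics/s4.png

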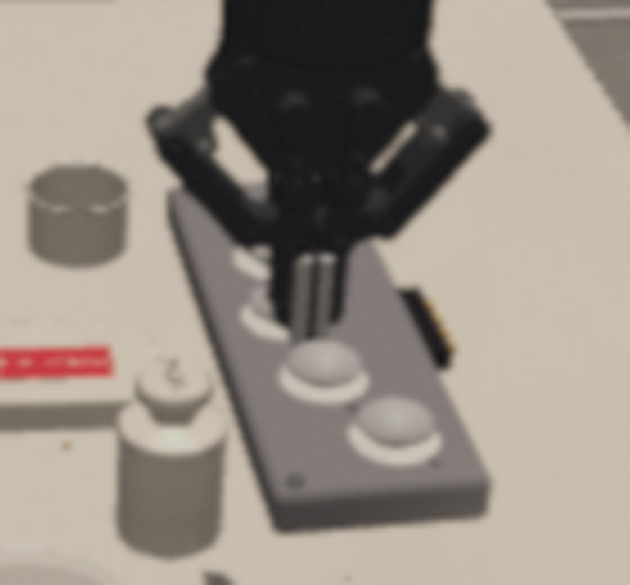

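The plungers 1 and 2 are back up, the strip corner is still at (280,525), and the tips lie between plungers 2 and 3. Continuing.

Request:
servo_tool([
  {"x":-0.005,"y":0.0005,"z":-0.0005,"rx":0,"ry":0,"rz":0,"grip":-1},
  {"x":-0.01,"y":0.001,"z":-0.0005,"rx":0,"ry":0,"rz":0,"grip":-1},
  {"x":-0.0155,"y":0.0015,"z":-0.0005,"rx":0,"ry":0,"rz":0,"grip":-1},
  {"x":-0.021,"y":0.002,"z":-0.0005,"rx":0,"ry":0,"rz":0,"grip":-1},
  {"x":-0.026,"y":0.0025,"z":-0.0005,"rx":0,"ry":0,"rz":0,"grip":-1},
  {"x":-0.031,"y":0.003,"z":-0.0005,"rx":0,"ry":0,"rz":0,"grip":-1},
  {"x":-0.0365,"y":0.003,"z":-0.0005,"rx":0,"ry":0,"rz":0,"grip":-1},
  {"x":-0.042,"y":0.003,"z":-0.0005,"rx":0,"ry":0,"rz":0,"grip":-1},
  {"x":-0.047,"y":0.0025,"z":-0.0005,"rx":0,"ry":0,"rz":0,"grip":-1},
  {"x":-0.052,"y":0.002,"z":-0.0005,"rx":0,"ry":0,"rz":0,"grip":-1},
  {"x":-0.0575,"y":0.002,"z":-0.0005,"rx":0,"ry":0,"rz":0,"grip":-1},
  {"x":-0.063,"y":0.002,"z":-0.0005,"rx":0,"ry":0,"rz":0,"grip":-1},
  {"x":-0.068,"y":0.0015,"z":-0.0005,"rx":0,"ry":0,"rz":0,"grip":-1},
  {"x":-0.073,"y":0.001,"z":-0.0005,"rx":0,"ry":0,"rz":0,"grip":-1},
  {"x":-0.078,"y":0,"z":-0.0005,"rx":0,"ry":0,"rz":0,"grip":-1},
  {"x":-0.083,"y":-0.001,"z":-0.0005,"rx":0,"ry":0,"rz":0,"grip":-1},
  {"x":-0.0885,"y":-0.002,"z":-0.0005,"rx":0,"ry":0,"rz":0,"grip":-1},
  {"x":-0.094,"y":-0.003,"z":-0.0005,"rx":0,"ry":0,"rz":0,"grip":-1},
  {"x":-0.099,"y":-0.004,"z":-0.0005,"rx":0,"ry":0,"rz":0,"grip":-1},
  {"x":-0.104,"y":-0.005,"z":-0.0005,"rx":0,"ry":0,"rz":0,"grip":-1},
], newtons=20)

```text
clock: 6.47
tcp_pos: [513.8, 249.7, 32.0]
tool_rot: [1.848, 2.54, 0.0]
wrist_force: [-0.1, 0.8, 1.9]
opening: -0.3
finger_force: 1.1
```

Request:
servo_tool([
  {"x":-0.005,"y":-0.0015,"z":0,"rx":0,"ry":0,"rz":0,"grip":-1},
  {"x":-0.01,"y":-0.003,"z":0,"rx":0,"ry":0,"rz":0,"grip":-1},
  {"x":-0.015,"y":-0.0045,"z":0,"rx":0,"ry":0,"rz":0,"grip":-1},
  {"x":-0.02,"y":-0.006,"z":0,"rx":0,"ry":0,"rz":0,"grip":-1},
  {"x":-0.025,"y":-0.0075,"z":0,"rx":0,"ry":0,"rz":0,"grip":-1},
  {"x":-0.03,"y":-0.009,"z":0,"rx":0,"ry":0,"rz":0,"grip":-1},
  {"x":-0.0345,"y":-0.011,"z":0,"rx":0,"ry":0,"rz":0,"grip":-1},
  {"x":-0.039,"y":-0.013,"z":0,"rx":0,"ry":0,"rz":0,"grip":-1},
  {"x":-0.044,"y":-0.015,"z":0,"rx":0,"ry":0,"rz":0,"grip":-1},
  {"x":-0.049,"y":-0.017,"z":0,"rx":0,"ry":0,"rz":0,"grip":-1},
  {"x":-0.054,"y":-0.019,"z":0,"rx":0,"ry":0,"rz":0,"grip":-1},
  {"x":-0.059,"y":-0.021,"z":0,"rx":0,"ry":0,"rz":0,"grip":-1},
  {"x":-0.0635,"y":-0.0235,"z":0,"rx":0,"ry":0,"rz":0,"grip":-1},
  {"x":-0.068,"y":-0.026,"z":0,"rx":0,"ry":0,"rz":0,"grip":-1},
  {"x":-0.0725,"y":-0.028,"z":0,"rx":0,"ry":0,"rz":0,"grip":-1},
  {"x":-0.077,"y":-0.03,"z":0,"rx":0,"ry":0,"rz":0,"grip":-1},
  {"x":-0.082,"y":-0.0325,"z":0,"rx":0,"ry":0,"rz":0,"grip":-1},
  {"x":-0.087,"y":-0.035,"z":0,"rx":0,"ry":0,"rz":0,"grip":-1},
  {"x":-0.0915,"y":-0.0375,"z":0,"rx":0,"ry":0,"rz":0,"grip":-1},
  {"x":-0.096,"y":-0.04,"z":0,"rx":0,"ry":0,"rz":0,"grip":-1},
], newtons=20)

```text
clock: 8.13
tcp_pos: [508.5, 187.3, 31.7]
tool_rot: [1.849, 2.54, -0.0]
wrist_force: [0.9, -0.3, 2.2]
opening: 0.2
finger_force: 0.8
```

Request:
servo_tool([
  {"x":-0.009,"y":-0.005,"z":0,"rx":0,"ry":0,"rz":0,"grip":-1},
  {"x":-0.018,"y":-0.01,"z":0,"rx":0,"ry":0,"rz":0,"grip":-1},
  {"x":-0.025,"y":-0.014,"z":0,"rx":0,"ry":0,"rz":0,"grip":-1},
  {"x":-0.025,"y":-0.014,"z":-0.03,"rx":0,"ry":0,"rz":0,"grip":-1},
  {"x":-0.025,"y":-0.014,"z":-0.08,"rx":0,"ry":0,"rz":0,"grip":-1},
  {"x":-0.025,"y":-0.014,"z":-0.14,"rx":0,"ry":0,"rz":0,"grip":-1},
  {"x":-0.025,"y":-0.06,"z":-0.2,"rx":0,"ry":0,"rz":0,"grip":-1},
  {"x":-0.025,"y":-0.12,"z":-0.2,"rx":0,"ry":0,"rz":0,"grip":-1},
  {"x":-0.025,"y":-0.18,"z":-0.2,"rx":0,"ry":0,"rz":0,"grip":-1},
  {"x":-0.025,"y":-0.2,"z":-0.2,"rx":0,"ry":0,"rz":0,"grip":-1},
  {"x":-0.025,"y":-0.2,"z":-0.2,"rx":0,"ry":0,"rz":0,"grip":-1},
  {"x":-0.025,"y":-0.2,"z":-0.2,"rx":0,"ry":0,"rz":0,"grip":-1},
], newtons=20)

```text
clock: 9.13
tcp_pos: [399.1, 136.4, 152.1]
tool_rot: [1.848, 2.539, 0.002]
wrist_force: [0.8, -0.1, 0.1]
opening: 0.1
finger_force: 0.0
```

```bash
python3 - <<'E'
from h import *
i=vision.grab_frame("side");cv2.imwrite("pics/s5.png",cv2.resize(i[180:310,280:420],None,fx=4.5,fy=4.5,interpolation=2))
s=telemetry.observe();print(s["clock"],s["tcp_pos"],s["wrist_force"].round(2))
E
```

```text
9.1833 [399.57042166 136.58002646 151.81267139] [-0.17  0.01  0.11]
```

View pics/s5.png

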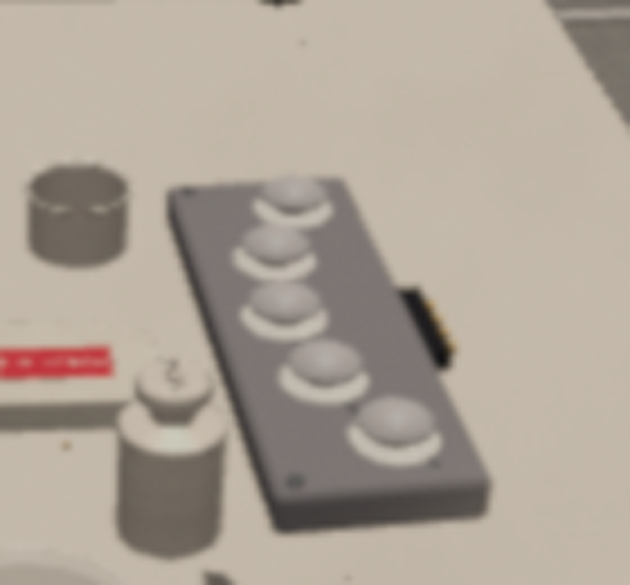

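All five plungers are up, at (397,420) to (292,195). The strip, weight, ring and cassette are in place and the hand is clear.

```bash
python3 -c "
from cell import job;print(job.hand_in())"
```

```text
the job is handed in; nothing more can be done
None
```

I ran the shut fingertips along the strip from plunger 1 (by the weight) to plunger 5 (by the ring cutter), about 4 mm below crown height, and handed the job in. The final picture shows all five plungers up, the hand clear and nothing moved; only plunger 1's dip was seen directly, and for the others I relied on tip height and contact forces of 1–3 N.

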